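# Lock the stop and load a gravity-feed rack with pipe sleeves

### The arm

A 6-joint arm with a two-finger parallel gripper is mounted at the origin on the work surface. World frame = base frame: x ahead of the robot, y to its left, z up, the work surface at z = 0. Lengths are in m, angles in degrees, forces in N, time in s.
With the tool pointing down it reaches from about 0.375 to 0.9 m from the base axis. Payload 3.1 kg.
Tool frame: the origin (TCP) lies between the finger pads; the fingertips stand 22 mm ahead of it and the grasp point (between the pads) lies 3 mm ahead of it (bot.tip_extent is the distance from the TCP to the fingertips, in m); y points along the fingers, z is the direction in which the jaws open and shut, and the axes are right-handed (so a half turn about y gives the same grasp; the last joint's range is limited). The gripper opens to 87 mm and grips with 3 to 60 N. Pads are 19 mm wide; open, the fingers measure 117 mm over their backs; the gripper's body (75 mm by 190 mm) begins 51 mm behind the grasp point.
Start: joints at [-73.425, 30.224, 82.088, -0, 67.689, -10.227], TCP at [0.282, -0.558, 0.245] pointing down, gripper open.
Joint ranges: [-176.69, 176.69], [-43.24, 126.21], [12.49, 139.97], [-82, 262], [0, 151.66], [-163.58, 163.58]. Speed limits (degrees/s): [159.86, 159.86, 180, 180, 180, 180].

### API

Orientations are given as a 3x3 rotation matrix whose columns are the frame's x, y, z axes.
In Python, from rig import bot, eyes, models gives the robot as it stands. The module is installed in compiled form; this text tells all that it offers.
- The arm moves only by the tool arm_command, never from a script. Its arguments are lists of equal length, an entry for each row: "translation": the shift along the tool's x, y, z each as a share of 0.08 m, from -1 to 1, a list of three; "rotation": the turn, a rotation vector about the tool's x, y, z each as a share of 60 degrees, from -1 to 1, a list of three; "grip": the closure, from -1 (fully open) to 1 (shut), so that 0 is half open. In form: {"translation": [[x, y, z], ...], "rotation": [[rx, ry, rz], ...], "grip": [grip, ...]}. A call has 1 to 5 rows; each row is the pose to reach, as a shift and turn from the pose commanded when the call began, along the tool's axes at that moment; what a row does not reach only later rows make up. A row lasts 1/10 s, in which the tool goes at most 50 mm and 8.59 degrees, less where a joint would pass 70% of its speed; a pose out of reach is approached as far as the arm can. A call with a number of a shift or a turn outside -1 to 1 is refused whole. A call with a gripper value outside its range is refused whole. The fingers move at their own pace and stop on an object; the grip force is fixed at half the most. Time passes only in rows, so rows that repeat a pose let the fingers close. It gives the time, the measured TCP pose, the force and the opening at its end, in the units of the state.
- bot.read_state(): the state, without advancing time (a new reading comes with each control period).
- eyes.capture(name): name is "side" or "top" or "wrist"; returns a dict with "image" (384x512x3 uint8, blue, green, red), "mtx" (3x3 intrinsics, pixels), "rvec" (rotation vector, rad) and "tvec" (3), from world to camera coordinates, as OpenCV has them; the wrist camera has in their place "hand_eye" (4x4, takes a point from camera to tool coordinates, whose origin is the TCP and whose axes are the tool frame's). Camera axes: x right, y down, z forward; pixel columns grow to the right and rows downward; lengths in m; the calibration is good to about 2 mm. A picture is of the moment at which its call begins: read the wrist's pose just before it. There is no depth.
- bot.hand_in(): hands the job in, once; it reports no verdict.
Trained networks look in the newest picture that a camera, given by its name, has taken for a name from the list of things; names that differ only in an ending like _2 or _b are one class to them, and where a whole thing is asked for, a point or a joint stands for the part that bears it (a point fixed in the world has none). Each returns a list of dicts, best first, with "conf" (0 to 1); they miss things now and then, are a little off and sometimes report something else, mostly with a low value. They report only what shows in the picture. A call takes as long as a camera call.
- models.recognise(camera, thing): "extent" ([left, top, right, bottom] as shares, 0 to 1, of the picture: columns of its width, rows of its height, round what is visible of it).
- models.spot_point(camera, thing): "point" ([column, row] as shares, 0 to 1, of the picture: columns of its width, rows of its height: a listed point, or the origin of a listed thing).
The state is a dict: "time_s": time; "joint_positions": joint angles; "qvel": joint speeds; "tau": joint torques, N m; "position": TCP position; "tcp_rot": TCP orientation; "force": force on the tool from outside, world axes, zero at the start; "moment": the same for the moment, N m; "opening": opening from 0.0 (shut) to 1.0 (fully open).
Only numpy, scipy, OpenCV 4.12 (cv2) and the standard library are available. Lean on these libraries where they do the work, as an engineer would, in place of code of your own. Each camera call takes 0.05 s, during which the arm holds its last target. There are 200 camera calls.

### The job

Get the gravity-feed rack ready: push the loose locking wedge of its foot stop home until it will go no further, without forcing it once it binds, then load the three grey pipe sleeves so that they come out at the low end thickest first, then the middle one, then the thinnest. One at a time and in that order, tip each standing sleeve over the lip into the sunken lane, without lifting it, push it in until it lies flat across the lane, and roll it over the brow of the slope so that it runs down to the stop or up against the sleeve before it. Go gently, let no sleeve drop onto the bench, and leave the valve, the tee and the tin alone.

Things in the scene. Friction and masses are not known exactly. Their poses are not given: they have to be found in the camera images.
- rack: Plywood gravity-feed rack fixed to the bench, 200 mm (its x) by 472 mm (its y): a level ledge on the robot's side and beside it a sunken lane. Origin: on the bench below the lane's near side, near its middle. Axes: x from the ledge towards the lane, y from the lane's foot to its head, z up. The places below are in this frame, mm.
- wedge: Light wooden wedge, 62 mm long, 22 high, 18 wide at the butt, 10 at the tip, lying on the ledge between the stop bar and the inner cheek, its butt towards the robot. Origin: middle of the butt face, 11.5 above the ledge, at y -191, x -108 to -98 at the start. It slides only along the rack's +x, stiffly (about 7 N), for 15 to 30 mm more, then binds; it stays where it is left.
- lip (a point): On the lane side of the top of the thin aluminium lip (-5, 70, 81) that edges the ledge: x -11 to -5, y -60 to 242, 6 higher than the ledge, 10 higher than the bed. The level ledge, 75 above the bench, spans x -105 to -5; its outer side is open. A sleeve tipped over the lip lies aslant on it until it is pushed in off it.
- lane_head (a point): On the bed, mid-width, at the lane's upper end (39, 230, 71), at the inner face of the head board. The lane is 88 wide (x -5 to 83), 8 more than a sleeve's length. Far wall (12 thick, the lane's whole length) and head board stand 105 above the bench. From here to the brow the steel bed is level.
- brow (a point): On the bed, mid-width, where the level part ends (39, -60, 71). Below it the bed falls 8 degrees to the foot, and a wooden rail closes the lane's near side: x -17 to -5, 34 higher than the ledge, y -198 to -60. A sleeve lying flat and rolled over this brow runs down by itself.
- lane_foot (a point): On the bed, mid-width, at the lane's lower end (39, -200, 51), at the inner face of the foot stop: a dark wooden bar 12 thick across the lane, 97 above the bench, carried on over the ledge to x -66, 22 high, between two wooden cheeks 24 high (x -66 to -22).
- sleeve_thick: Thickest of the three dark grey PVC pipe sleeves: a smooth, slippery cylinder (friction on the rack about 0.3) 50 mm in diameter, 80 mm long, about 110 g, ends closed flush by black plugs. It starts standing on end on the rack's ledge, its axis 42 to 54 mm from the lane's near side. Origin: centre of the end it stands on; z runs along its axis (up at the start, to lie along the rack's x).
- sleeve_thick_mid (a point): Centre of that sleeve, half-way along its axis.
- sleeve_middle: Middle of the three dark grey PVC pipe sleeves: a smooth, slippery cylinder (friction on the rack about 0.3) 40 mm in diameter, 80 mm long, about 80 g, ends closed flush by black plugs. It starts standing on end on the rack's ledge, its axis 42 to 54 mm from the lane's near side. Origin: centre of the end it stands on; z runs along its axis (up at the start, to lie along the rack's x).
- sleeve_middle_mid (a point): Centre of that sleeve, half-way along its axis.
- sleeve_thin: Thinnest of the three dark grey PVC pipe sleeves: a smooth, slippery cylinder (friction on the rack about 0.3) 32 mm in diameter, 80 mm long, about 60 g, ends closed flush by black plugs. It starts standing on end on the rack's ledge, its axis 42 to 54 mm from the lane's near side. Origin: centre of the end it stands on; z runs along its axis (up at the start, to lie along the rack's x).
- sleeve_thin_mid (a point): Centre of that sleeve, half-way along its axis.
- ball_valve: Grey PVC ball valve, 90 mm long, 70 mm high, black lever handle, lying on the bench beyond the rack. Origin: centre of its underside. Leave alone.
- tee: Grey PVC tee piece, 80 mm long, 40 mm high, lying on the bench past the rack's low end. Origin: middle of the run, on the bench. Leave alone.
- cement_tin: Tin with a paper label and steel lid, 66 mm in diameter, 90 mm high, standing on the bench beyond the rack. Origin: centre of its underside. Leave alone.

How it is judged:
By the outcome, as a careful person would: the job done as asked, in the order asked, and still so for the second after the job is handed in, with the robot touching nothing.
It also fails if it takes over 72 s, if anything falls off the work surface, if the arm or the gripper's body presses on something with over 40 N, if the wrist force passes 120 N, or if a joint passes its speed limit or range.

## Working session

There is one attempt and no reset: what is moved stays moved. The work goes in short steps, Python scripts to look and compute and a tool call to move; the robot and the scene stay as the last step left them, time stands still between calls to the robot, and variables do not carry over. Pictures are saved under pics/ and viewed, about 8 in all and at most 12, crops included, and the job is handed in when it is done.

Besides the shell and the picture viewer there is one more tool, called as name(argument=value, ...) on one line, values as JSON. arm_command: Moves the arm, as the interface text tells. Shift numbers are shares of 0.08 m and turn numbers shares of 60 degrees, none past 1 either way. Its arguments: {"type":"object","properties":{"translation":{"type":"array"},"rotation":{"type":"array"},"grip":{"type":"array"}},"required":["translation","rotation","grip"]}

```bash
mkdir -p pics; cat > h.py <<'E'
import numpy as np, cv2
from rig import bot, eyes, models
def cam(name):
    s=bot.read_state(); c=eyes.capture(name); K=np.array(c["mtx"],float)
    if name=="wrist":
        T=np.eye(4);T[:3,:3]=np.array(s["tcp_rot"]);T[:3,3]=s["position"]
        W=T@np.array(c["hand_eye"]); R=W[:3,:3].T; t=-R@W[:3,3]
    else:
        R=cv2.Rodrigues(np.array(c["rvec"],float))[0]; t=np.array(c["tvec"],float).ravel()
    return c["image"],K,R,t
def ray(K,R,t,p):
    d=R.T@np.linalg.solve(K,[p[0],p[1],1.]); return -R.T@t,d
def onz(C,p,z):
    o,d=ray(*C[1:],p); return o+d*(z-o[2])/d[2]
def proj(C,X):
    q=C[1]@(C[2]@np.asarray(X,float)+C[3]); return q[:2]/q[2]
E
python3 - <<'E'
from h import *
s=bot.read_state(); print({k:np.round(np.array(v),3).tolist() for k,v in s.items()})
th=["wedge","lip","lane_head","brow","lane_foot","sleeve_thick","sleeve_middle","sleeve_thin","sleeve_thick_mid","sleeve_middle_mid","sleeve_thin_mid"]
for n in ["top","side"]:
    C=cam(n); cv2.imwrite(f"pics/{n}0.png",C[0])
    print(n,np.round(-C[2].T@C[3],3))
    for k in th:
        r=models.spot_point(n,k)[:2]
        for q in r:
            p=np.array(q["point"])*[512,384]; print(k,round(q["conf"],2),p.round(1),[onz(C,p,z).round(4)[:2].tolist() for z in (.071,.075,.115)])
E
```

```text
{'time_s': 0.0, 'joint_positions': [-73.425, 30.28, 82.155, -0.001, 67.688, -10.228], 'qvel': [0.058, -0.062, 0.08, -0.017, -0.051, -0.053], 'tau': [-0.001, -44.005, -17.659, 0.063, 0.058, -0.0], 'position': [0.282, -0.557, 0.244], 'tcp_rot': [[-0.893, -0.001, 0.451], [-0.451, 0.002, -0.893], [-0.0, -1.0, -0.002]], 'force': [-0.145, 0.626, 0.192], 'moment': [0.039, -0.019, -0.02], 'opening': 0.999}
top [ 0.543 -0.023  0.896]
wedge 0.61 [344.1 260.4] [[0.4901, -0.233], [0.4904, -0.232], [0.4929, -0.2218]]
lip 0.58 [221.6 232.6] [[0.549, 0.0407], [0.549, 0.0404], [0.5487, 0.0373]]
lane_head 0.9 [147.3 216.8] [[0.5828, 0.2088], [0.5826, 0.2077], [0.5807, 0.1965]]
brow 0.57 [276.4 199.4] [[0.625, -0.0821], [0.6246, -0.0819], [0.6206, -0.079]]
brow 0.26 [225.9 251.8] [[0.5066, 0.0303], [0.5068, 0.0301], [0.5085, 0.0275]]
lane_foot 0.77 [332.7 198.8] [[0.6276, -0.2101], [0.6272, -0.2092], [0.6231, -0.2001]]
lane_foot 0.7 [378.3 198. ] [[0.6305, -0.3139], [0.6301, -0.3125], [0.6258, -0.2984]]
sleeve_thick 0.59 [264.9 248.3] [[0.5151, -0.0566], [0.5152, -0.0565], [0.5166, -0.0548]]
sleeve_mi
[... 981 characters left out ...]
1 249.1] [[0.4916, 0.1244], [0.491, 0.1298], [0.4849, 0.1838]]
sleeve_middle 0.56 [300.6 191.2] [[0.5407, -0.1306], [0.5397, -0.1235], [0.5303, -0.0516]]
sleeve_thin 0.78 [304.  221.7] [[0.5098, 0.0165], [0.5091, 0.0226], [0.5018, 0.0842]]
sleeve_thin 0.16 [229.4 206.2] [[0.7049, -0.0131], [0.7028, -0.0067], [0.6818, 0.0569]]
sleeve_thick_mid 0.56 [303.9 189.7] [[0.5332, -0.1409], [0.5323, -0.1336], [0.5234, -0.0611]]
sleeve_middle_mid 0.74 [307.6 230.7] [[0.4961, 0.0526], [0.4955, 0.0585], [0.4891, 0.1175]]
sleeve_middle_mid 0.23 [303.  192.5] [[0.5333, -0.1249], [0.5324, -0.1178], [0.5235, -0.0464]]
sleeve_thin_mid 0.79 [302.9 210. ] [[0.5203, -0.0359], [0.5195, -0.0294], [0.5115, 0.0358]]
```

```bash
python3 - <<'E'
import cv2
a=cv2.imread("pics/top0.png");a=a[140:320,110:410];cv2.imwrite("pics/v1.png",cv2.resize(a,(800,480),interpolation=cv2.INTER_CUBIC))
a=cv2.imread("pics/side0.png");a=a[120:310,190:400];cv2.imwrite("pics/v2.png",cv2.resize(a,(660,597),interpolation=cv2.INTER_CUBIC))
E
```

```text
(no output)
```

View pics/v1.png

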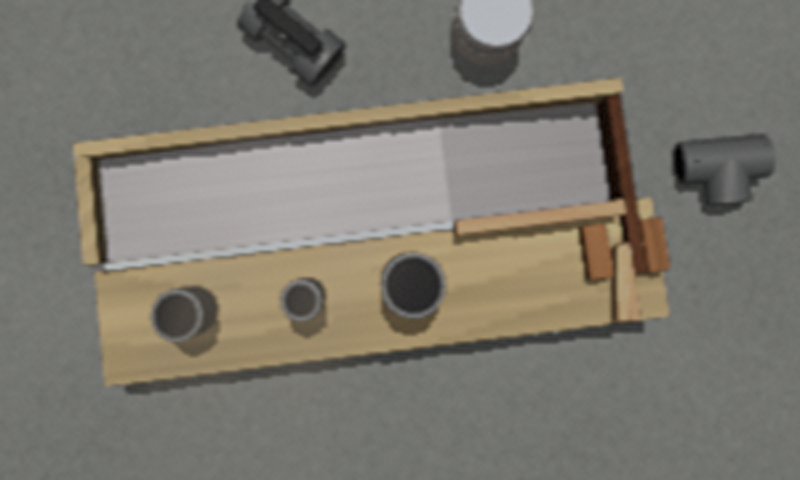

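View pics/v2.png

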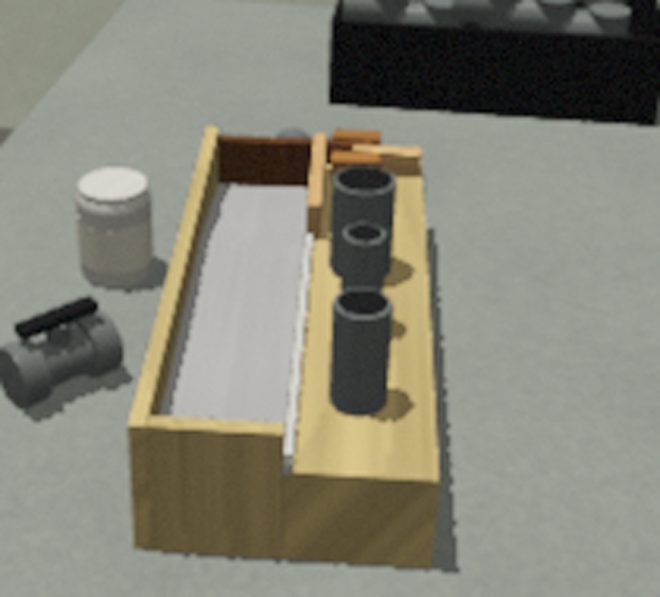

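Top view: sleeves in order from the head are middle (177,314 in the crop), thin (302,299), thick (413,286); the wedge butt is at (627,320). The side view agrees. Next I fit the rack pose from corner points.

```bash
cat > fit.py <<'E'
from h import *
from scipy.optimize import least_squares
C=cam("top");S=cam("side")
T=lambda u,v:(np.array([u,v])+.5)/2.6667-.5+[110,140]
Q=lambda u,v:(np.array([u,v])+.5)/3.143-.5+[190,120]
P=[(C,T(75,145),(95,242,105)),(C,T(105,384),(-105,242,75)),(C,T(667,316),(-105,-230,75)),(C,T(452,222),(-5,-60,71)),
(C,T(103,266),(-11,242,81)),(C,T(457,236),(-17,-60,109)),(C,T(98,158),(83,230,105)),
(S,Q(130,430),(95,242,105)),(S,Q(436,481),(-105,242,75)),(S,Q(289,466),(-11,242,81)),(S,Q(137,546),(95,242,0)),(S,Q(155,418),(83,230,105))]
def W(p,X):
    X=np.array(X)/1e3;c,s=np.cos(p[2]),np.sin(p[2]);return np.array([p[0]+c*X[0]-s*X[1],p[1]+s*X[0]+c*X[1],X[2]])
f=lambda p:np.concatenate([proj(c,W(p,X))-u for c,u,X in P])
r=least_squares(f,[.54,-.02,.1],loss="soft_l1")
print(r.x,np.degrees(r.x[2]));print(f(r.x).reshape(-1,2).round(1).tolist())
p=r.x
def inv(p,w):
    d=np.array(w[:2])-p[:2];c,s=np.cos(p[2]),np.sin(p[2]);return 1e3*np.array([c*d[0]+s*d[1],-s*d[0]+c*d[1]])
for n,u,z in [("mid",T(177,314),.155),("thin",T(302,299),.155),("thick",T(413,286),.155),("wedge",T(627,320),.0975)]:
    w=onz(C,u,z);print("top",n,w.round(4),inv(p,w).round(1))
for n,u,z in [("mid",Q(361,304),.155),("thin",Q(365,234),.155),("thick",Q(363,182),.155)]:
    w=onz(S,u,z);print("side",n,w.round(4),inv(p,w).round(1))
np.save("p.npy",p)
E
python3 fit.py
```

```text
[ 0.56868811 -0.02925599  0.13175499] 7.549004664585888
[[-0.4, -0.3], [0.2, 1.6], [1.9, 0.3], [0.4, 0.1], [-3.6, 2.9], [0.7, -0.2], [-3.1, -0.4], [-1.2, -1.6], [0.8, -0.1], [0.7, -0.5], [-1.4, 1.1], [-2.4, -1.1]]
top mid [0.4982 0.1243 0.155 ] [-49.7 161.4]
top thin [0.5102 0.0308 0.155 ] [-50.1  67.2]
top thick [ 0.5206 -0.0525  0.155 ] [-50.7 -16.7]
top wedge [ 0.4933 -0.2278  0.0975] [-100.8 -187. ]
side mid [0.4964 0.1254 0.155 ] [-51.3 162.8]
side thin [0.5073 0.0311 0.155 ] [-53.   67.9]
side thick [ 0.5204 -0.0499  0.155 ] [-50.5 -14.1]
```

```bash
cat >> h.py <<'E'
from scipy.spatial.transform import Rotation as Ro
def W(p,X):
    X=np.array(X,float)/1e3;c,s=np.cos(p[2]),np.sin(p[2]);return np.array([p[0]+c*X[0]-s*X[1],p[1]+s*X[0]+c*X[1],X[2]])
def inv(p,w):
    d=np.array(w[:2])-p[:2];c,s=np.cos(p[2]),np.sin(p[2]);return 1e3*np.array([c*d[0]+s*d[1],-s*d[0]+c*d[1],w[2]-0 if len(w)>2 else 0])
def Rt(p,mode):  # mode 'y': tool z along -rack y ; 'x': tool z along +rack x ; y tool down
    c,s=np.cos(p[2]),np.sin(p[2]); z=np.array([s,-c,0]) if mode=='y' else np.array([c,s,0])
    y=np.array([0,0,-1.]); return np.stack([np.cross(y,z),y,z],1)
def go(p,tip,mode,pos=None,R=None):  # tip: fingertip place in rack mm -> shares
    st=bot.read_state(); pos=np.array(st["position"]) if pos is None else pos; R=np.array(st["tcp_rot"]) if R is None else R
    tgt=W(p,tip)+[0,0,.022]; G=Rt(p,mode)
    print("share",(R.T@(tgt-pos)/.08).round(3).tolist(),"rot",(Ro.from_matrix(R.T@G).as_rotvec(degrees=True)/60).round(3).tolist())
def here(p):
    s=bot.read_state(); w=np.array(s["position"])-[0,0,.022]
    print("t",round(s["time_s"],2),"tip rack",(inv(p,w)*[1,1,1e3]).round(1),"F",np.round(s["force"],1),"open",round(s["opening"],2)); return s
E
sed -i 's/,(C,T(103,266),(-11,242,81))//;s/^(C,T(103,266),(-11,242,81)),//;s/,(C,T(98,158),(83,230,105)),/,/;s/,(S,Q(155,418),(83,230,105))\]/,(C,T(627,320),(-101,-191,97.5)),(C,T(612,193),(-5,-200,97))]/' fit.py
sed -i '/^def inv/,/^    d=/d' fit.py
python3 fit.py && python3 - <<'E'
from h import *
p=np.load("p.npy");here(p);go(p,(-132,-191,170),'y')
E
```

```text
[ 0.56911225 -0.0274962   0.13331486] 7.638379025770581
[[-1.3, -0.3], [-0.5, 1.5], [1.1, -0.0], [-0.4, -0.1], [-0.1, -0.4], [-1.5, -1.1], [0.7, 0.4], [0.5, -0.0], [-1.7, 1.7], [1.1, -0.5], [3.9, 2.4]]
top mid [0.4982 0.1243 0.155 ] [-50.1 159.8 155. ]
top thin [0.5102 0.0308 0.155 ] [-50.6  65.6 155. ]
top thick [ 0.5206 -0.0525  0.155 ] [-51.4 -18.3 155. ]
top wedge [ 0.4933 -0.2278  0.0975] [-101.7 -188.5   97.5]
side mid [0.4964 0.1254 0.155 ] [-51.7 161.2 155. ]
side thin [0.5073 0.0311 0.155 ] [-53.5  66.3 155. ]
side thick [ 0.5204 -0.0499  0.155 ] [-51.2 -15.7 155. ]
t 1.4 tip rack [  -355.2   -487.4 222552.1] F [0.7 0.9 0.3] open 1.0
share [-3.852, 0.657, -2.584] rot [0.0, 0.319, -0.0]
```

arm_command(translation=[[-0.48,0,-0.32],[-0.96,0,-0.64]], rotation=[[0,0,0],[0,0,0]], grip=[1,1])

```text
time_s: 1.6
position: [0.3272, -0.4777, 0.2443]
tcp_rot: [[-0.894, 0.0, 0.448], [-0.448, -0.0, -0.894], [-0.0, -1.0, 0.001]]
force: [0.5, -0.6, -0.3]
opening: 0.896
```

arm_command(translation=[[-0.48,0,-0.32],[-0.96,0,-0.64]], rotation=[[0,0,0],[0,0,0]], grip=[1,1])

```text
time_s: 1.8
position: [0.3733, -0.3958, 0.2446]
tcp_rot: [[-0.893, 0.0, 0.45], [-0.45, -0.0, -0.893], [-0.0, -1.0, 0.0]]
force: [1.2, -0.4, 0.1]
opening: 0.722
```

arm_command(translation=[[-0.48,0,-0.32],[-0.96,0,-0.64]], rotation=[[0,0,0],[0,0,0]], grip=[1,1])

```text
time_s: 2.0
position: [0.4189, -0.3153, 0.2448]
tcp_rot: [[-0.893, 0.001, 0.45], [-0.45, -0.0, -0.893], [-0.0, -1.0, 0.001]]
force: [-0.5, -0.1, 0.6]
opening: 0.538
```

arm_command(translation=[[-0.48,0.15,-0.32],[-0.96,0.3,-0.64],[-0.96,0.3,-0.64],[-0.96,0.3,-0.64],[-0.96,0.3,-0.64]], rotation=[[0,0.1,0],[0,0.2,0],[0,0.32,0],[0,0.32,0],[0,0.32,0]], grip=[1,1,1,1,1])

```text
time_s: 2.5
position: [0.4639, -0.237, 0.2208]
tcp_rot: [[-0.991, 0.001, 0.135], [-0.135, -0.001, -0.991], [-0.0, -1.0, 0.001]]
force: [-0.5, -0.3, 0.7]
opening: 0.079
```

```bash
sed -i 's/(inv(p,w)\*\[1,1,1e3\])/(inv(p,w)*[1,1,1e3])/' h.py; python3 - <<'E'
from h import *
p=np.load("p.npy");here(p);go(p,(-125,-191,120),'y')
C=cam("wrist");I=C[0].copy()
for X in [(-101,-191,97),(-105,-230,75),(-66,-200,97),(-17,-60,109),(-51,-16,155),(-5,-200,97),(-101,-182,97),(-101,-200,97)]:
    u=proj(C,W(p,X));print(X,u.round(0));cv2.circle(I,tuple(int(a) for a in u),3,(0,0,255),1)
cv2.imwrite("pics/w1.png",I)
E
```

```text
t 2.5 tip rack [-1.321000e+02 -1.936000e+02  1.988088e+05] F [-0.5 -0.3  0.7] open 0.08
share [-0.088, 0.985, -0.033] rot [-0.001, 0.002, -0.0]
(-101, -191, 97) [253. 156.]
(-105, -230, 75) [295. 157.]
(-66, -200, 97) [264. 114.]
(-17, -60, 109) [79. 47.]
(-51, -16, 155) [-23.  90.]
(-5, -200, 97) [265.  34.]
(-101, -182, 97) [243. 156.]
(-101, -200, 97) [264. 156.]
```

View pics/w1.png

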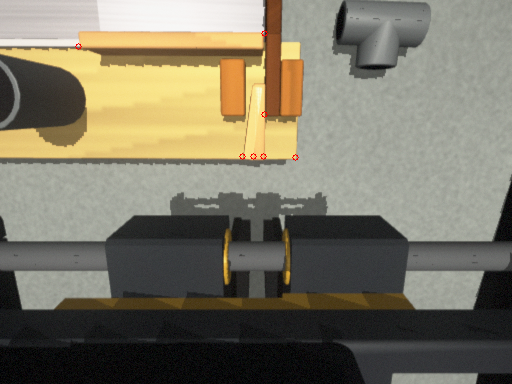

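arm_command(translation=[[-0.07,0.4,-0.03],[-0.13,0.8,-0.03]], rotation=[[0,0,0],[0,0,0]], grip=[1,1])

```text
time_s: 2.75
position: [0.4744, -0.2347, 0.1572]
tcp_rot: [[-0.991, 0.004, 0.132], [-0.132, -0.003, -0.991], [-0.003, -1.0, 0.003]]
force: [0.3, 0.1, -0.7]
opening: 0.006
```

arm_command(translation=[[0,0.33,0],[0,0.64,0],[0,0.64,0],[-0.06,0.64,0],[-0.1,0.64,0]], rotation=[[0,0,0],[0,0,0],[0,0,0],[0,0,0],[0,0,0]], grip=[1,1,1,1,1])

```text
time_s: 3.25
position: [0.4808, -0.2328, 0.1062]
tcp_rot: [[-0.991, -0.002, 0.133], [-0.133, -0.001, -0.991], [0.002, -1.0, 0.001]]
force: [-7.7, -5.3, -3.3]
opening: 0.008
```

arm_command(translation=[[-0.03,0,0],[-0.06,0,0],[-0.09,0,0],[-0.12,0,0],[-0.15,0,0]], rotation=[[0,0,0],[0,0,0],[0,0,0],[0,0,0],[0,0,0]], grip=[1,1,1,1,1])

```text
time_s: 3.75
position: [0.4916, -0.2314, 0.1062]
tcp_rot: [[-0.991, -0.004, 0.134], [-0.134, -0.002, -0.991], [0.004, -1.0, 0.001]]
force: [-6.7, -5.0, -3.6]
opening: 0.006
```

```bash
sed -i 's/(inv(p,w)\*\[1,1,1e3\])/(inv(p,w)*[1,1,1000])/; s/w\[2\]-0 if/w[2] if/; s/return 1e3\*np.array(\[c\*d\[0\]+s\*d\[1\],-s\*d\[0\]+c\*d\[1\],w/return np.array([1e3*(c*d[0]+s*d[1]),1e3*(-s*d[0]+c*d[1]),w/' h.py; python3 - <<'E'
from h import *
p=np.load("p.npy");here(p)
E
```

```text
t 3.75 tip rack [-104.  -191.8   84.2] F [-6.7 -5.  -3.6] open 0.01
```

arm_command(translation=[[-0.02,0,0],[-0.04,0,0],[-0.06,0,0]], rotation=[[0,0,0],[0,0,0],[0,0,0]], grip=[1,1,1])

```text
time_s: 4.05
position: [0.4964, -0.2308, 0.1062]
tcp_rot: [[-0.991, -0.004, 0.134], [-0.134, -0.002, -0.991], [0.004, -1.0, 0.001]]
force: [-7.7, -6.1, -3.4]
opening: 0.007
```

arm_command(translation=[[-0.01,0,0],[-0.02,0,0]], rotation=[[0,0,0],[0,0,0]], grip=[1,1])

```text
time_s: 4.25
position: [0.4981, -0.2306, 0.1062]
tcp_rot: [[-0.991, -0.004, 0.134], [-0.134, -0.002, -0.991], [0.004, -1.0, 0.001]]
force: [-6.3, -5.8, -4.5]
opening: 0.006
```

arm_command(translation=[[-0.01,0,0],[-0.02,0,0],[-0.025,0,0]], rotation=[[0,0,0],[0,0,0],[0,0,0]], grip=[1,1,1])

```text
time_s: 4.55
position: [0.5001, -0.2303, 0.1062]
tcp_rot: [[-0.991, -0.004, 0.134], [-0.134, -0.002, -0.991], [0.004, -1.0, 0.001]]
force: [-6.5, -5.5, -3.2]
opening: 0.003
```

arm_command(translation=[[-0.01,0,0],[-0.02,0,0],[-0.025,0,0]], rotation=[[0,0,0],[0,0,0],[0,0,0]], grip=[1,1,1])

```text
time_s: 4.85
position: [0.5003, -0.2302, 0.1062]
tcp_rot: [[-0.991, -0.007, 0.135], [-0.135, -0.002, -0.991], [0.008, -1.0, 0.001]]
force: [-11.1, -8.6, -0.3]
opening: 0.006
```

arm_command(translation=[[-0.01,0,0],[-0.015,0,0]], rotation=[[0,0,0],[0,0,0]], grip=[1,1])

```text
time_s: 5.05
position: [0.5005, -0.2302, 0.1061]
tcp_rot: [[-0.991, -0.01, 0.135], [-0.135, -0.002, -0.991], [0.01, -1.0, 0.0]]
force: [-14.6, -9.8, 0.7]
opening: 0.007
```

Wedge has bound: 3.2 mm commanded gave only 0.4 mm, and the force doubled. Backing off and heading to the thick sleeve.

arm_command(translation=[[0.1,0,0],[0.22,-0.05,0],[0.22,-0.5,0],[0.22,-0.98,0]], rotation=[[0,0,0],[0,0,0],[0,0,0],[0,0,0]], grip=[1,1,1,0.31])

```text
time_s: 5.45
position: [0.487, -0.2306, 0.1849]
tcp_rot: [[-0.991, -0.0, 0.132], [-0.132, 0.001, -0.991], [0.0, -1.0, -0.001]]
force: [-0.1, -0.2, -0.8]
opening: 0.039
```

arm_command(translation=[[0,-0.2,-0.5],[0,-0.2,-1]], rotation=[[0,0,0],[0,0,0]], grip=[0.31,0.31])

```text
time_s: 5.65
position: [0.4796, -0.1528, 0.2041]
tcp_rot: [[-0.991, 0.01, 0.13], [-0.13, -0.005, -0.992], [-0.009, -1.0, 0.006]]
force: [-0.5, 1.0, -0.2]
opening: 0.195
```

arm_command(translation=[[0,0,-0.5],[0,0,-1],[0,0,-1]], rotation=[[0,0,0],[0,0,0],[0,0,0]], grip=[0.31,0.31,0.31])

```text
time_s: 5.95
position: [0.4644, -0.0678, 0.2009]
tcp_rot: [[-0.991, -0.001, 0.137], [-0.137, 0.002, -0.991], [0.0, -1.0, -0.002]]
force: [-0.1, -0.5, -0.5]
opening: 0.337
```

```bash
python3 - <<'E'
from h import *
p=np.load("p.npy");here(p);go(p,(-105,-17,97),'y')
C=cam("wrist");I=C[0].copy()
for X in [(-51,-17,155),(-51,-17-25,155),(-51,8,155),(-51-25,-17,75),(-53,66,155),(-17,-60,109),(-105,-230,75)]:
    u=proj(C,W(p,X));print(X,u.round(0));cv2.circle(I,tuple(int(a) for a in u),3,(0,0,255),1)
cv2.imwrite("pics/w2.png",I)
for n in ("sleeve_thick","sleeve_thin"):
  for q in models.recognise("wrist",n)[:2]: print(n,q["conf"],np.array(q["extent"])*[512,384,512,384])
E
```

```text
t 5.95 tip rack [-109.1  -26.   178.9] F [-0.1 -0.5 -0.5] open 0.34
share [-0.053, 1.024, -0.111] rot [0.002, 0.004, 0.0]
(-51, -17, 155) [242. 129.]
(-51, -42, 155) [284. 129.]
(-51, 8, 155) [199. 129.]
(-76, -17, 75) [246. 153.]
(-53, 66, 155) [102. 132.]
(-17, -60, 109) [305.  77.]
(-105, -230, 75) [488. 188.]
sleeve_thick 0.81 [206.1824  86.2848 285.696  172.4928]
sleeve_thick 0.63 [  1.024   0.    512.    189.504]
sleeve_thin 0.77 [ 73.3184 102.912  165.9904 157.2096]
```

View pics/w2.png

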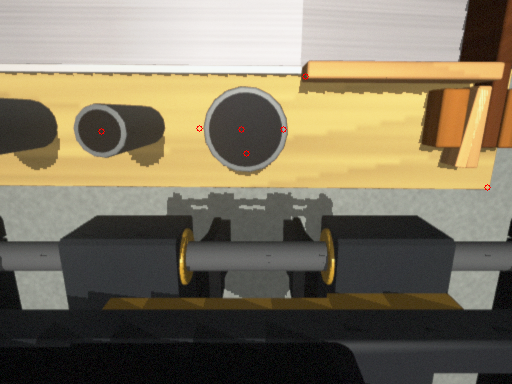

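arm_command(translation=[[-0.07,0.35,-0.09],[-0.07,0.7,-0.09],[-0.07,1,-0.09],[-0.07,1,-0.09]], rotation=[[0,0,0],[0,0,0],[0,0,0],[0,0,0]], grip=[0.31,0.31,0.31,0.31])

```text
time_s: 6.5
position: [0.4701, -0.0654, 0.1176]
tcp_rot: [[-0.991, -0.004, 0.13], [-0.13, 0.002, -0.991], [0.004, -1.0, -0.002]]
force: [-0.5, -0.7, -0.2]
opening: 0.346
```

arm_command(translation=[[-0.07,0,0],[-0.14,0,0],[-0.2,0,0],[-0.25,0,0],[-0.3,0,0]], rotation=[[0,0,0],[0,0,0],[0,0,0],[0,0,0],[0,0,0]], grip=[0.31,0.31,0.31,0.31,0.31])

```text
time_s: 7.0
position: [0.4955, -0.0612, 0.1204]
tcp_rot: [[-0.991, 0.001, 0.133], [-0.133, -0.0, -0.991], [-0.001, -1.0, 0.001]]
force: [-0.4, 0.1, -1.0]
opening: 0.349
```

arm_command(translation=[[-0.03,0,0],[-0.06,0,0],[-0.09,0,0],[-0.12,0,0],[-0.15,0,0]], rotation=[[0,0,0],[0,0,0],[0,0,0],[0,0,0],[0,0,0]], grip=[0.31,0.31,0.31,0.31,0.31])

```text
time_s: 7.5
position: [0.506, -0.0594, 0.1196]
tcp_rot: [[-0.991, -0.002, 0.132], [-0.132, 0.001, -0.991], [0.002, -1.0, -0.001]]
force: [-2.4, 1.2, 2.0]
opening: 0.343
```

```bash
python3 - <<'E'
from h import *
p=np.load("p.npy");here(p)
C=cam("side");a=C[0][120:310,190:400];cv2.imwrite("pics/s3.png",cv2.resize(a,(660,597),interpolation=cv2.INTER_CUBIC))
E
```

```text
t 7.5 tip rack [-66.8 -23.2  97.6] F [-2.4  1.2  2. ] open 0.34
```

View pics/s3.png

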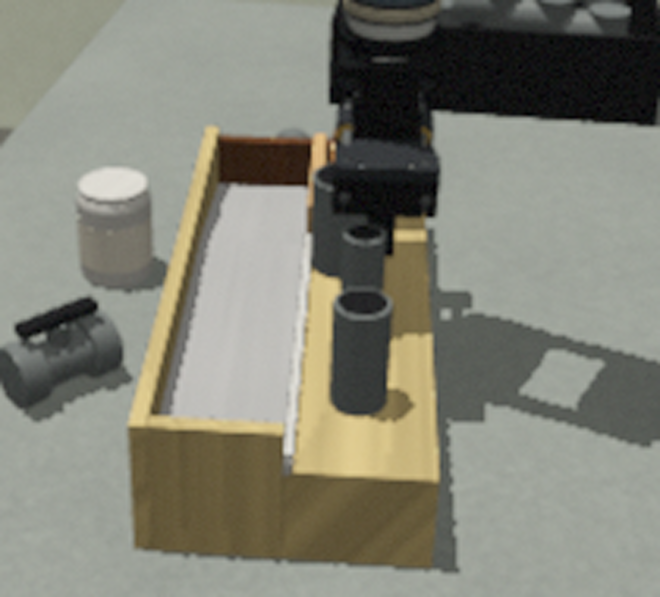

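arm_command(translation=[[0.04,-0.2,0],[0.04,-0.45,-0.03],[0,-0.45,-0.03],[-0.05,-0.45,-0.03],[-0.1,-0.45,-0.03]], rotation=[[0,0,0],[0,0,0],[0,0,0],[0,0,0],[0,0,0]], grip=[0.31,0.31,0.31,0.31,0.31])

```text
time_s: 8.05
position: [0.5142, -0.0561, 0.1551]
tcp_rot: [[-0.991, -0.001, 0.132], [-0.132, 0.0, -0.991], [0.001, -1.0, -0.0]]
force: [-0.4, -0.3, 1.2]
opening: 0.344
```

arm_command(translation=[[-0.05,0,0],[-0.1,0,0],[-0.15,0,0],[-0.2,0,0],[-0.25,0,0]], rotation=[[0,0,0],[0,0,0],[0,0,0],[0,0,0],[0,0,0]], grip=[0.31,0.31,0.31,0.31,0.31])

```text
time_s: 8.55
position: [0.5347, -0.0535, 0.1556]
tcp_rot: [[-0.991, 0.0, 0.132], [-0.132, 0.0, -0.991], [-0.0, -1.0, 0.0]]
force: [-0.8, -0.5, 0.3]
opening: 0.346
```

```bash
python3 - <<'E'
from h import *
p=np.load("p.npy");here(p)
C=cam("side");a=C[0][120:310,190:400];cv2.imwrite("pics/s4.png",cv2.resize(a,(660,597),interpolation=cv2.INTER_CUBIC))
E
```

```text
t 8.55 tip rack [-37.6 -21.2 133.6] F [-0.8 -0.5  0.3] open 0.35
```

View pics/s4.png

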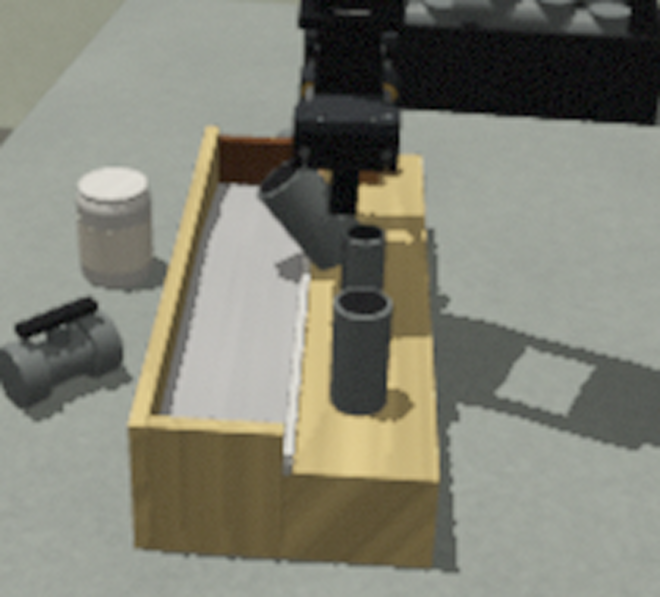

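arm_command(translation=[[-0.05,0,0],[-0.1,0,0],[-0.15,0,0],[-0.2,0,0],[-0.2,0,0]], rotation=[[0,0,0],[0,0,0],[0,0,0],[0,0,0],[0,0,0]], grip=[0.31,0.31,0.31,0.31,0.31])

```text
time_s: 9.1
position: [0.5507, -0.0515, 0.1558]
tcp_rot: [[-0.991, 0.001, 0.132], [-0.132, -0.0, -0.991], [-0.001, -1.0, 0.0]]
force: [-0.7, 0.2, 0.0]
opening: 0.34
```

arm_command(translation=[[0.1,0,0],[0.3,0,0],[0.55,0,0],[0.55,0,0]], rotation=[[0,0,0],[0,0,0],[0,0,0],[0,0,0]], grip=[0.31,0.31,0.31,0.31])

```text
time_s: 9.5
position: [0.5025, -0.0566, 0.1554]
tcp_rot: [[-0.991, -0.005, 0.132], [-0.132, 0.002, -0.991], [0.005, -1.0, -0.002]]
force: [0.7, -0.2, 0.4]
opening: 0.34
```

```bash
python3 - <<'E'
from h import *
p=np.load("p.npy");here(p);go(p,(-60,-20,93),'y')
C=cam("wrist");I=C[0].copy()
for X in [(-11,242,81),(-11,0,81),(-5,-60,71)]:
    u=proj(C,W(p,X));print(X,u.round(0))
cv2.imwrite("pics/w5.png",I)
E
```

```text
t 9.5 tip rack [-69.9 -20.  133.4] F [ 0.7 -0.2  0.4] open 0.34
share [-0.127, 0.504, 0.001] rot [0.002, -0.001, 0.005]
(-11, 242, 81) [-129.  125.]
(-11, 0, 81) [227. 125.]
(-5, -60, 71) [313. 116.]
```

View pics/w5.png

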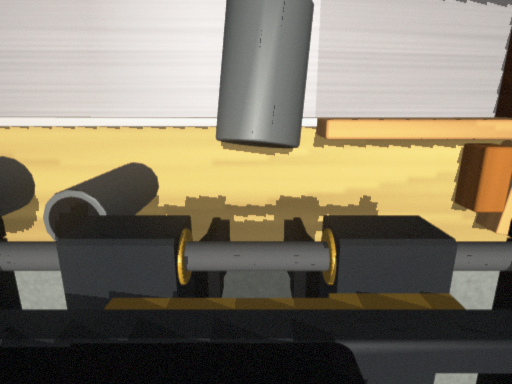

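arm_command(translation=[[0,0.25,0],[-0.05,0.5,0],[-0.1,0.5,0],[-0.18,0.5,0],[-0.25,0.5,0]], rotation=[[0,0,0],[0,0,0],[0,0,0],[0,0,0],[0,0,0]], grip=[0.31,0.31,0.31,0.31,0.31])

```text
time_s: 10.05
position: [0.5279, -0.0548, 0.1166]
tcp_rot: [[-0.991, 0.002, 0.132], [-0.132, -0.001, -0.991], [-0.002, -1.0, 0.001]]
force: [-0.5, -0.1, 0.2]
opening: 0.349
```

arm_command(translation=[[-0.06,0,0],[-0.12,0,0],[-0.18,0,0],[-0.24,0,0],[-0.3,0,0]], rotation=[[0,0,0],[0,0,0],[0,0,0],[0,0,0],[0,0,0]], grip=[0.31,0.31,0.31,0.31,0.31])

```text
time_s: 10.55
position: [0.5503, -0.0514, 0.1158]
tcp_rot: [[-0.991, -0.0, 0.132], [-0.132, -0.0, -0.991], [0.0, -1.0, 0.0]]
force: [-0.7, -0.1, 0.1]
opening: 0.345
```

arm_command(translation=[[-0.05,0,0],[-0.1,0,0],[-0.15,0,0],[-0.19,0,0],[-0.19,0,0]], rotation=[[0,0,0],[0,0,0],[0,0,0],[0,0,0],[0,0,0]], grip=[0.31,0.31,0.31,0.31,0.31])

```text
time_s: 11.05
position: [0.5621, -0.0494, 0.1152]
tcp_rot: [[-0.991, -0.008, 0.133], [-0.133, 0.0, -0.991], [0.008, -1.0, -0.001]]
force: [-6.2, -1.6, 2.1]
opening: 0.346
```

```bash
python3 - <<'E'
from h import *
p=np.load("p.npy");here(p)
E
```

```text
t 11.05 tip rack [ -9.9 -20.7  93.2] F [-6.2 -1.6  2.1] open 0.35
```

arm_command(translation=[[0.1,0,0],[0.25,-0.2,0],[0.4,-0.7,0],[0.4,-1,0],[0.4,-1,0]], rotation=[[0,0,0],[0,0,0],[0,0,0],[0,0,0],[0,0,0]], grip=[0.31,0.31,0.31,0.31,0.31])

```text
time_s: 11.55
position: [0.5357, -0.0544, 0.1994]
tcp_rot: [[-0.991, 0.009, 0.132], [-0.132, -0.002, -0.991], [-0.009, -1.0, 0.004]]
force: [0.6, -0.2, -0.8]
opening: 0.347
```

```bash
python3 - <<'E'
from h import *
p=np.load("p.npy");here(p)
C=cam("wrist");I=C[0].copy()
for X in [(83,0,71),(-5,0,71),(-5,-60,71),(83,-60,71),(-5,-20,71+50),(75,-20,121)]:
    u=proj(C,W(p,X));print(X,u.round(0));cv2.circle(I,tuple(int(a) for a in u),3,(0,0,255),1)
S=cam("side")[0][120:270,190:400]
cv2.imwrite("pics/w6.png",np.vstack([I[:240],cv2.resize(S,(512,360),interpolation=cv2.INTER_CUBIC)]))
E
```

```text
t 11.55 tip rack [-36.7 -22.3 177.4] F [ 0.6 -0.2 -0.8] open 0.35
(83, 0, 71) [228.  47.]
(-5, 0, 71) [230. 156.]
(-5, -60, 71) [299. 156.]
(83, -60, 71) [303.  47.]
(-5, -20, 121) [253. 165.]
(75, -20, 121) [252.  44.]
```

View pics/w6.png

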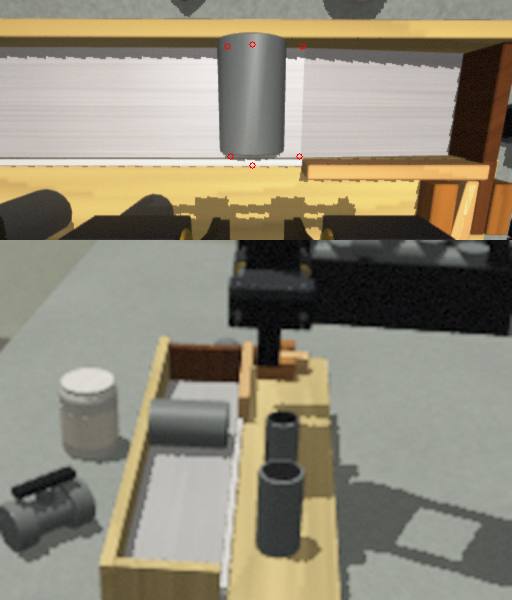

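arm_command(translation=[[-0.2,0,-0.1],[-0.5,0,-0.3],[-0.8,0,-0.5],[-0.95,0,-0.6],[-0.95,0,-0.65]], rotation=[[0,-0.14,0],[0,-0.28,0],[0,-0.42,0],[0,-0.56,0],[0,-0.7,0]], grip=[0.2,0.2,0.2,0.2,0.2])

```text
time_s: 12.15
position: [0.6029, 0.0091, 0.1938]
tcp_rot: [[-0.642, -0.001, 0.766], [-0.766, 0.001, -0.642], [0.0, -1.0, -0.001]]
force: [-1.4, 0.3, -0.2]
opening: 0.396
```

arm_command(translation=[[0,0,0],[0,0,0],[0,0,0],[0,0,0],[0,0,0]], rotation=[[0,-0.14,0],[0,-0.28,0],[0,-0.42,0],[0,-0.56,0],[0,-0.7,0]], grip=[0.2,0.2,0.2,0.2,0.2])

```text
time_s: 12.65
position: [0.6009, 0.0082, 0.1936]
tcp_rot: [[0.034, -0.003, 0.999], [-0.999, 0.001, 0.034], [-0.001, -1.0, -0.003]]
force: [-0.3, 0.2, 0.3]
opening: 0.402
```

```bash
python3 - <<'E'
from h import *
p=np.load("p.npy");s=here(p);go(p,(39,31,98),'x');print(np.round(s["joint_positions"],0))
E
```

```text
t 12.65 tip rack [ 36.3  31.1 171.6] F [-0.3  0.2  0.3] open 0.4
share [-0.001, 0.92, 0.037] rot [0.003, -0.095, -0.001]
[-10.  32.  88.   0.  60. -12.]
```

arm_command(translation=[[0,0.45,0.04],[0,0.92,0.04],[0,0.92,0.04],[0.05,0.92,0.04],[0.12,0.92,0.04]], rotation=[[0,-0.09,0],[0,-0.09,0],[0,-0.09,0],[0,-0.09,0],[0,-0.09,0]], grip=[0.2,0.2,0.2,0.2,0.2])

```text
time_s: 13.15
position: [0.6062, -0.0018, 0.1232]
tcp_rot: [[0.122, 0.002, 0.992], [-0.992, -0.0, 0.122], [0.001, -1.0, 0.002]]
force: [-0.1, 0.7, 0.6]
opening: 0.4
```

arm_command(translation=[[0.06,0,0],[0.12,0,0],[0.18,0,0],[0.25,0,0],[0.32,0,0]], rotation=[[0,0,0],[0,0,0],[0,0,0],[0,0,0],[0,0,0]], grip=[0.2,0.2,0.2,0.2,0.2])

```text
time_s: 13.65
position: [0.6085, -0.0276, 0.1225]
tcp_rot: [[0.122, 0.0, 0.993], [-0.993, -0.0, 0.122], [0.0, -1.0, 0.0]]
force: [0.3, -0.2, 0.8]
opening: 0.395
```

arm_command(translation=[[0.07,0,0],[0.14,0,0],[0.21,0,0],[0.28,0,0],[0.34,0,0]], rotation=[[0,0,0],[0,0,0],[0,0,0],[0,0,0],[0,0,0]], grip=[0.2,0.2,0.2,0.2,0.2])

```text
time_s: 14.15
position: [0.6118, -0.0545, 0.1221]
tcp_rot: [[0.122, 0.0, 0.993], [-0.993, -0.0, 0.122], [0.0, -1.0, 0.0]]
force: [-0.3, 0.5, -0.2]
opening: 0.396
```

```bash
python3 - <<'E'
from h import *
p=np.load("p.npy");here(p)
C=cam("top")
for n in ("sleeve_thick_mid",):
  for q in models.spot_point("top",n)[:3]: print(n,round(q["conf"],2),inv(p,onz(C,np.array(q["point"])*[512,384],.09)).round(1))
E
```

```text
t 14.15 tip rack [ 38.7 -32.5 100.1] F [-0.3  0.5 -0.2] open 0.4
```

arm_command(translation=[[0,-0.5,0],[0,-1,0],[-0.3,-1,-0.4],[-0.6,-1,-0.8],[-0.6,-1,-0.95]], rotation=[[0,0,0],[0,0,0],[0,0.14,0],[0,0.28,0],[0,0.42,0]], grip=[0.2,0.2,0.2,0.58,0.58])

```text
time_s: 14.75
position: [0.5257, -0.0127, 0.2021]
tcp_rot: [[-0.316, -0.005, 0.949], [-0.949, 0.002, -0.316], [-0.0, -1.0, -0.005]]
force: [0.1, 0.2, -0.6]
opening: 0.296
```

arm_command(translation=[[0,0,0],[0,0,0],[0,0,0],[0,0,0],[0,0,0]], rotation=[[0,0.14,0],[0,0.28,0],[0,0.42,0],[0,0.56,0],[0,0.7,0]], grip=[0.58,0.58,0.58,0.58,0.58])

```text
time_s: 15.25
position: [0.5302, -0.0153, 0.2022]
tcp_rot: [[-0.871, -0.0, 0.492], [-0.492, 0.0, -0.871], [-0.0, -1.0, -0.0]]
force: [0.0, -1.2, 0.1]
opening: 0.209
```

```bash
python3 - <<'E'
from h import *
p=np.load("p.npy");here(p);go(p,(-100,160,180),'y')
C=cam("top")
for n in ("sleeve_thick_mid","sleeve_thin_mid"):
  for q in models.spot_point("top",n)[:3]: print(n,round(q["conf"],2),inv(p,onz(C,np.array(q["point"])*[512,384],.09)).round(1))
E
```

```text
t 15.25 tip rack [-36.9  17.2 180.2] F [ 0.  -1.2  0.1] open 0.21
share [0.068, 0.003, -1.95] rot [0.0, 0.364, 0.0]
sleeve_thick_mid 0.92 [ 4.430e+01 -1.683e+02  1.000e-01]
```

arm_command(translation=[[0,0,-0.5],[0.04,0,-1],[0.04,0,-1],[0.04,0,-1]], rotation=[[0,0,0],[0,0.12,0],[0,0.24,0],[0,0.36,0]], grip=[0.45,0.45,0.45,0.45])

```text
time_s: 15.8
position: [0.4868, 0.0534, 0.2022]
tcp_rot: [[-0.99, -0.001, 0.143], [-0.143, 0.0, -0.99], [0.001, -1.0, -0.0]]
force: [-0.3, 0.0, 0.2]
opening: 0.271
```

```bash
python3 - <<'E'
from h import *
p=np.load("p.npy");here(p);go(p,(-103,160,180),'y')
E
```

```text
t 15.8 tip rack [-70.8  91.1 180.2] F [-0.3  0.   0.2] open 0.27
share [0.393, 0.003, -0.865] rot [0.0, 0.01, 0.001]
```

arm_command(translation=[[0.2,0,-0.43],[0.4,0,-0.87],[0.4,0,-0.87]], rotation=[[0,0.01,0],[0,0.01,0],[0,0.01,0]], grip=[0.45,0.45,0.45])

```text
time_s: 16.1
position: [0.4422, 0.1192, 0.2018]
tcp_rot: [[-0.99, -0.005, 0.139], [-0.139, 0.001, -0.99], [0.005, -1.0, -0.002]]
force: [0.3, -0.3, -0.6]
opening: 0.28
```

```bash
python3 - <<'E'
from h import *
p=np.load("p.npy");here(p)
C=cam("wrist");print(proj(C,W(p,(-51,160,155))).round(0))
for n in ("sleeve_middle","sleeve_thin"):
  for q in models.recognise("wrist",n)[:2]:
    e=np.array(q["extent"])*[512,384,512,384]; print(n,round(q["conf"],2),e.round(0),inv(p,onz(C,((e[0]+e[2])/2,(e[1]+e[3])/2),.155)))
cv2.imwrite("pics/w7.png",C[0])
go(p,(-101,160,97),'y')
E
```

```text
t 16.1 tip rack [-106.3  162.3  179.8] F [ 0.3 -0.3 -0.6] open 0.28
[261. 134.]
sleeve_middle 0.7 [229. 103. 294. 168.] [-5.20371184e+01  1.59615822e+02  1.55000000e-01]
sleeve_middle 0.43 [143.   0. 510. 191.] [-28.84418801 122.21003818   0.155     ]
sleeve_thin 0.55 [353. 110. 445. 162.] [-51.54010777  77.51016907   0.155     ]
share [-0.01, 1.043, -0.014] rot [-0.0, 0.002, -0.001]
```

View pics/w7.png

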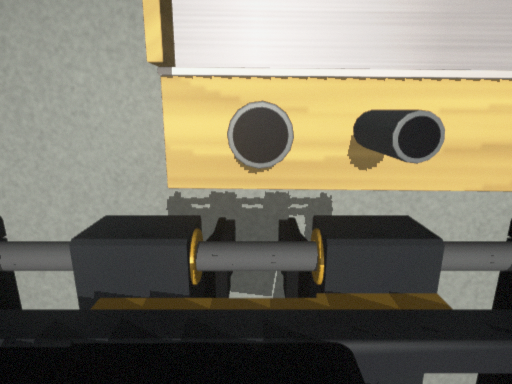

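arm_command(translation=[[0,0.4,0],[0,0.8,0],[0,1,0],[0,1,0]], rotation=[[0,0,0],[0,0,0],[0,0,0],[0,0,0]], grip=[0.45,0.45,0.45,0.45])

```text
time_s: 16.65
position: [0.446, 0.1155, 0.1203]
tcp_rot: [[-0.991, -0.004, 0.132], [-0.132, -0.0, -0.991], [0.004, -1.0, -0.0]]
force: [0.1, -0.7, 0.3]
opening: 0.272
```

arm_command(translation=[[-0.08,0.03,0],[-0.16,0.03,0],[-0.22,0.03,0],[-0.27,0.03,0],[-0.31,0.03,0]], rotation=[[0,0,0],[0,0,0],[0,0,0],[0,0,0],[0,0,0]], grip=[0.45,0.45,0.45,0.45,0.45])

```text
time_s: 17.15
position: [0.4716, 0.1199, 0.1203]
tcp_rot: [[-0.991, 0.001, 0.133], [-0.133, 0.0, -0.991], [-0.001, -1.0, 0.0]]
force: [-0.5, 0.4, 0.2]
opening: 0.273
```

arm_command(translation=[[-0.04,0,0],[-0.08,0,0],[-0.12,0,0],[-0.16,0,0],[-0.2,0,0]], rotation=[[0,0,0],[0,0,0],[0,0,0],[0,0,0],[0,0,0]], grip=[0.45,0.45,0.45,0.45,0.45])

```text
time_s: 17.65
position: [0.4869, 0.122, 0.1197]
tcp_rot: [[-0.991, -0.0, 0.132], [-0.132, -0.0, -0.991], [0.0, -1.0, -0.0]]
force: [-0.6, 0.0, 0.5]
opening: 0.276
```

```bash
python3 - <<'E'
from h import *
p=np.load("p.npy");here(p)
E
```

```text
t 17.65 tip rack [-61.7 159.1  97.7] F [-0.6  0.   0.5] open 0.28
```

arm_command(translation=[[-0.03,0,0],[-0.06,0,0],[-0.02,-0.2,0],[-0.02,-0.46,0],[-0.06,-0.46,0]], rotation=[[0,0,0],[0,0,0],[0,0,0],[0,0,0],[0,0,0]], grip=[0.45,0.45,0.45,0.45,0.45])

```text
time_s: 18.15
position: [0.4928, 0.1227, 0.1584]
tcp_rot: [[-0.991, 0.004, 0.132], [-0.132, 0.0, -0.991], [-0.004, -1.0, 0.0]]
force: [0.6, 1.0, -0.2]
opening: 0.273
```

arm_command(translation=[[-0.05,0,0],[-0.1,0,0],[-0.15,0,0],[-0.2,0,0],[-0.25,0,0]], rotation=[[0,0,0],[0,0,0],[0,0,0],[0,0,0],[0,0,0]], grip=[0.45,0.45,0.45,0.45,0.45])

```text
time_s: 18.65
position: [0.5116, 0.1252, 0.1561]
tcp_rot: [[-0.991, -0.001, 0.132], [-0.132, -0.0, -0.991], [0.001, -1.0, -0.0]]
force: [0.0, 0.1, 1.3]
opening: 0.278
```

arm_command(translation=[[-0.05,0,0],[-0.1,0,0],[-0.15,0,0],[-0.2,0,0],[-0.2,0,0]], rotation=[[0,0,0],[0,0,0],[0,0,0],[0,0,0],[0,0,0]], grip=[0.45,0.45,0.45,0.45,0.45])

```text
time_s: 19.15
position: [0.528, 0.1274, 0.1567]
tcp_rot: [[-0.991, 0.001, 0.132], [-0.132, 0.0, -0.991], [-0.001, -1.0, 0.0]]
force: [0.2, 0.9, -0.5]
opening: 0.275
```

arm_command(translation=[[0.1,0,0],[0.3,0,0],[0.6,0,0],[0.6,0,0]], rotation=[[0,0,0],[0,0,0],[0,0,0],[0,0,0]], grip=[0.45,0.45,0.45,0.45])

```text
time_s: 19.55
position: [0.4744, 0.1209, 0.1561]
tcp_rot: [[-0.991, -0.007, 0.133], [-0.133, -0.0, -0.991], [0.007, -1.0, -0.001]]
force: [-0.9, -0.0, -0.2]
opening: 0.276
```

```bash
python3 - <<'E'
from h import *
p=np.load("p.npy");here(p);go(p,(-60,160,93),'y')
C=cam("wrist");cv2.imwrite("pics/w8.png",C[0])
for n in ("sleeve_middle",):
  for q in models.recognise("wrist",n)[:2]:
    e=np.array(q["extent"])*[512,384,512,384]; print(n,round(q["conf"],2),e.round(0))
for X in [(-11,160,81),(-30,160,90),(-30,140,90),(-30,180,90)]: print(X,proj(C,W(p,X)).round(0))
E
```

```text
t 19.55 tip rack [-74.1 159.7 134.1] F [-0.9 -0.  -0.2] open 0.28
share [-0.18, 0.512, -0.004] rot [0.001, -0.0, 0.007]
sleeve_middle 0.69 [214.   1. 291. 139.]
(-11, 160, 81) [256. 119.]
(-30, 160, 90) [256. 148.]
(-30, 140, 90) [286. 148.]
(-30, 180, 90) [226. 148.]
```

View pics/w8.png

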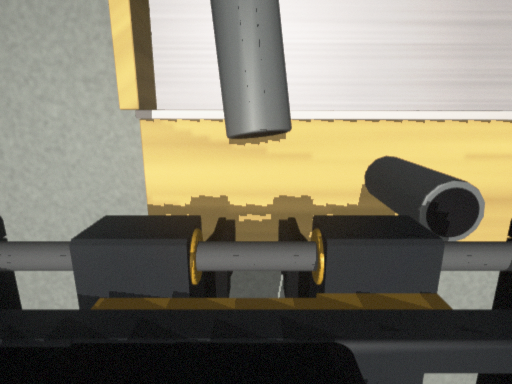

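arm_command(translation=[[0,0.25,0],[-0.05,0.5,0],[-0.15,0.51,0],[-0.25,0.51,0],[-0.32,0.51,0]], rotation=[[0,0,0],[0,0,0],[0,0,0],[0,0,0],[0,0,0]], grip=[0.45,0.45,0.45,0.45,0.45])

```text
time_s: 20.15
position: [0.5074, 0.1245, 0.1166]
tcp_rot: [[-0.991, 0.003, 0.132], [-0.132, 0.0, -0.991], [-0.003, -1.0, 0.0]]
force: [-0.5, 1.2, -0.0]
opening: 0.27
```

arm_command(translation=[[-0.05,0,0],[-0.1,0,0],[-0.15,0,0],[-0.2,0,0],[-0.25,0,0]], rotation=[[0,0,0],[0,0,0],[0,0,0],[0,0,0],[0,0,0]], grip=[0.45,0.45,0.45,0.45,0.45])

```text
time_s: 20.65
position: [0.5249, 0.1271, 0.1159]
tcp_rot: [[-0.991, -0.0, 0.132], [-0.132, 0.0, -0.991], [0.0, -1.0, -0.0]]
force: [-0.3, 0.6, -0.3]
opening: 0.277
```

arm_command(translation=[[-0.05,0,0],[-0.1,0,0],[-0.15,0,0],[-0.19,0,0],[-0.22,0,0]], rotation=[[0,0,0],[0,0,0],[0,0,0],[0,0,0],[0,0,0]], grip=[0.45,0.45,0.45,0.45,0.45])

```text
time_s: 21.15
position: [0.5389, 0.129, 0.1152]
tcp_rot: [[-0.991, -0.008, 0.133], [-0.133, -0.001, -0.991], [0.009, -1.0, -0.0]]
force: [-7.7, -3.4, 4.4]
opening: 0.275
```

```bash
python3 - <<'E'
from h import *
p=np.load("p.npy");here(p)
E
```

```text
t 21.15 tip rack [ -9.1 159.1  93.2] F [-7.7 -3.4  4.4] open 0.27
```

arm_command(translation=[[0.1,0,0],[0.25,-0.2,0],[0.4,-0.7,0],[0.4,-1,0],[0.4,-1,0]], rotation=[[0,0,0],[0,0,0],[0,0,0],[0,0,0],[0,0,0]], grip=[0.31,0.31,0.31,0.31,0.31])

```text
time_s: 21.65
position: [0.513, 0.1253, 0.1993]
tcp_rot: [[-0.991, 0.01, 0.132], [-0.132, 0.0, -0.991], [-0.01, -1.0, 0.001]]
force: [0.7, -0.2, 0.1]
opening: 0.344
```

```bash
python3 - <<'E'
from h import *
p=np.load("p.npy");here(p)
C=cam("wrist")
for q in models.recognise("wrist","sleeve_middle")[:2]:
    e=np.array(q["extent"])*[512,384,512,384]; print(round(q["conf"],2),e.round(0))
for X in [(3,139,91),(3,179,91),(3,159,111),(83,139,91),(83,179,91),(83,159,111),(-5,159,71),(-11,159,81)]: print(X,proj(C,W(p,X)).round(0))
cv2.imwrite("pics/w9.png",C[0][:240])
g=cv2.cvtColor(C[0],cv2.COLOR_BGR2GRAY)
for r in (60,80,100,120,140,150,155,160,165):
    d=np.where(g[r,150:400]<125)[0]+150; print(r,d.min() if len(d) else None,d.max() if len(d) else None,len(d))
E
```

```text
t 21.65 tip rack [-35.3 158.9 177.3] F [ 0.7 -0.2  0.1] open 0.34
0.8 [235.  38. 286. 154.]
(3, 139, 91) [281. 151.]
(3, 179, 91) [231. 151.]
(3, 159, 111) [256. 154.]
(83, 139, 91) [283.  43.]
(83, 179, 91) [229.  43.]
(83, 159, 111) [256.  37.]
(-5, 159, 71) [256. 158.]
(-11, 159, 81) [256. 167.]
60 157 386 57
80 158 284 47
100 160 284 46
120 161 283 43
140 163 283 44
150 163 283 44
155 164 278 51
160 164 384 9
165 None None 0
```

arm_command(translation=[[-0.2,0,-0.1],[-0.5,0,-0.3],[-0.8,0,-0.48],[-0.93,0,-0.48],[-0.93,0,-0.48]], rotation=[[0,-0.14,0],[0,-0.28,0],[0,-0.42,0],[0,-0.56,0],[0,-0.7,0]], grip=[0.2,0.2,0.2,0.2,0.2])

```text
time_s: 22.25
position: [0.5804, 0.1736, 0.1937]
tcp_rot: [[-0.643, -0.001, 0.766], [-0.766, 0.0, -0.643], [0.0, -1.0, -0.0]]
force: [-0.6, 0.5, 0.1]
opening: 0.402
```

arm_command(translation=[[0,0,0],[0,0,0],[0,0,0],[0,0,0],[0,0,0]], rotation=[[0,-0.14,0],[0,-0.28,0],[0,-0.42,0],[0,-0.56,0],[0,-0.7,0]], grip=[0.2,0.2,0.2,0.2,0.2])

```text
time_s: 22.75
position: [0.5784, 0.1729, 0.1937]
tcp_rot: [[0.034, -0.003, 0.999], [-0.999, -0.0, 0.034], [0.0, -1.0, -0.003]]
force: [-0.6, -0.2, -0.4]
opening: 0.398
```

arm_command(translation=[[0,0,0],[0,0,0]], rotation=[[0,-0.1,0],[0,-0.1,0]], grip=[0.2,0.2])

```text
time_s: 22.95
position: [0.5784, 0.1729, 0.1938]
tcp_rot: [[0.132, -0.003, 0.991], [-0.991, -0.0, 0.132], [-0.0, -1.0, -0.003]]
force: [0.3, -0.5, -0.5]
opening: 0.402
```

```bash
python3 - <<'E'
from h import *
p=np.load("p.npy");s=here(p);go(p,(39,198,92),'x')
E
```

```text
t 22.95 tip rack [ 35.9 197.4 171.8] F [ 0.3 -0.5 -0.5] open 0.4
share [-0.008, 0.998, 0.042] rot [0.003, -0.001, -0.0]
```

arm_command(translation=[[0,0.5,0.04],[0,0.98,0.04],[0,0.98,0.04],[0.06,0.98,0.04],[0.12,0.98,0.04]], rotation=[[0,0,0],[0,0,0],[0,0,0],[0,0,0],[0,0,0]], grip=[0.2,0.2,0.2,0.2,0.2])

```text
time_s: 23.45
position: [0.5849, 0.1638, 0.1188]
tcp_rot: [[0.132, 0.003, 0.991], [-0.991, 0.0, 0.132], [0.0, -1.0, 0.003]]
force: [-1.1, -0.3, 0.3]
opening: 0.401
```

arm_command(translation=[[0.06,0,0],[0.13,0,0],[0.21,0,0],[0.3,0,0],[0.4,0,0]], rotation=[[0,0,0],[0,0,0],[0,0,0],[0,0,0],[0,0,0]], grip=[0.2,0.2,0.2,0.2,0.2])

```text
time_s: 23.95
position: [0.5879, 0.1315, 0.1177]
tcp_rot: [[0.132, 0.0, 0.991], [-0.991, 0.0, 0.132], [0.0, -1.0, 0.0]]
force: [0.5, 0.3, -0.1]
opening: 0.399
```

arm_command(translation=[[0.1,0,0],[0.2,0,0],[0.3,0,0],[0.4,0,0],[0.5,0,0]], rotation=[[0,0,0],[0,0,0],[0,0,0],[0,0,0],[0,0,0]], grip=[0.2,0.2,0.2,0.2,0.2])

```text
time_s: 24.45
position: [0.5932, 0.0918, 0.1173]
tcp_rot: [[0.132, -0.0, 0.991], [-0.991, 0.0, 0.132], [-0.0, -1.0, -0.0]]
force: [0.7, -0.2, 0.3]
opening: 0.396
```

arm_command(translation=[[0.1,0,0],[0.2,0,0],[0.3,0,0],[0.4,0,0],[0.5,0,0]], rotation=[[0,0,0],[0,0,0],[0,0,0],[0,0,0],[0,0,0]], grip=[0.2,0.2,0.2,0.2,0.2])

```text
time_s: 24.95
position: [0.5985, 0.0522, 0.1174]
tcp_rot: [[0.132, 0.0, 0.991], [-0.991, -0.0, 0.132], [0.0, -1.0, 0.0]]
force: [-0.3, 0.5, -0.1]
opening: 0.399
```

```bash
python3 - <<'E'
from h import *
p=np.load("p.npy");s=here(p);go(p,(39,-36,92),'x')
C=cam("side")
for q in models.recognise("side","sleeve_middle")[:2]:
    e=np.array(q["extent"])*[512,384,512,384]; print(round(q["conf"],2),e.round(0),inv(p,onz(C,((e[0]+e[2])/2,(e[1]+e[3])/2),.091)).round(1))
E
```

```text
t 24.95 tip rack [39.7 75.1 95.4] F [-0.3  0.5 -0.1] open 0.4
share [1.389, 0.042, -0.008] rot [-0.0, -0.001, 0.0]
0.79 [248. 204. 283. 218.] [39.3 45.1  0.1]
```

arm_command(translation=[[0.08,0,0],[0.17,0,0],[0.27,0,0],[0.37,0,0],[0.47,0,0]], rotation=[[0,0,0],[0,0,0],[0,0,0],[0,0,0],[0,0,0]], grip=[0.2,0.2,0.2,0.2,0.2])

```text
time_s: 25.55
position: [0.6035, 0.0149, 0.1174]
tcp_rot: [[0.132, 0.0, 0.991], [-0.991, -0.0, 0.132], [0.0, -1.0, 0.0]]
force: [0.6, 0.4, 0.9]
opening: 0.396
```

arm_command(translation=[[0.1,0,0],[0.2,0,0],[0.3,0,0],[0.4,0,0],[0.5,0,0]], rotation=[[0,0,0],[0,0,0],[0,0,0],[0,0,0],[0,0,0]], grip=[0.2,0.2,0.2,0.2,0.2])

```text
time_s: 26.05
position: [0.6088, -0.0247, 0.1174]
tcp_rot: [[0.132, 0.0, 0.991], [-0.991, 0.0, 0.132], [-0.0, -1.0, 0.0]]
force: [0.5, 0.4, -0.4]
opening: 0.395
```

arm_command(translation=[[0.1,0,0],[0.2,0,0],[0.3,0,0],[0.38,0,0],[0.43,0,0]], rotation=[[0,0,0],[0,0,0],[0,0,0],[0,0,0],[0,0,0]], grip=[0.2,0.2,0.2,0.2,0.2])

```text
time_s: 26.55
position: [0.6134, -0.0589, 0.1173]
tcp_rot: [[0.132, 0.0, 0.991], [-0.991, -0.0, 0.132], [0.0, -1.0, 0.0]]
force: [0.3, 0.1, -0.0]
opening: 0.399
```

arm_command(translation=[[0,-0.5,0],[0,-1,0],[-0.4,-1,-0.4],[-0.8,-1,-0.8],[-0.9,-1,-1]], rotation=[[0,0,0],[0,0,0],[0,0.14,0],[0,0.28,0],[0,0.42,0]], grip=[0.2,0.2,0.2,0.58,0.58])

```text
time_s: 27.05
position: [0.5201, 0.0053, 0.1974]
tcp_rot: [[-0.306, -0.004, 0.952], [-0.952, 0.002, -0.306], [-0.0, -1.0, -0.005]]
force: [-0.8, -0.4, -0.2]
opening: 0.295
```

arm_command(translation=[[0,0,0],[0,0,0],[0,0,0],[0,0,0],[0,0,0]], rotation=[[0,0.14,0],[0,0.28,0],[0,0.42,0],[0,0.56,0],[0,0.7,0]], grip=[0.58,0.58,0.58,0.58,0.58])

```text
time_s: 27.55
position: [0.5244, 0.0027, 0.1974]
tcp_rot: [[-0.865, 0.0, 0.501], [-0.501, -0.0, -0.865], [-0.0, -1.0, 0.0]]
force: [-0.1, -0.2, 0.4]
opening: 0.211
```

arm_command(translation=[[0,0,0],[0,0,0],[0,0,0],[0,0,0]], rotation=[[0,0.14,0],[0,0.28,0],[0,0.38,0],[0,0.38,0]], grip=[0.58,0.58,0.58,0.58])

```text
time_s: 27.95
position: [0.5244, 0.0027, 0.1974]
tcp_rot: [[-0.991, 0.0, 0.133], [-0.133, -0.0, -0.991], [-0.0, -1.0, 0.0]]
force: [0.1, 0.5, 0.1]
opening: 0.209
```

```bash
python3 - <<'E'
from h import *
p=np.load("p.npy");here(p);go(p,(-103,66,180),'y')
C=cam("top")
for n in ("sleeve_thick_mid","sleeve_middle_mid","sleeve_thin_mid"):
  for q in models.spot_point("top",n)[:3]: print(n,round(q["conf"],2),inv(p,onz(C,np.array(q["point"])*[512,384],.08)).round(1))
a=C[0][160:270,240:400];b=cam("side")[0][130:240,190:350]
cv2.imwrite("pics/t10.png",cv2.resize(np.hstack([a,b]),(800,275),interpolation=cv2.INTER_CUBIC))
E
```

```text
t 27.95 tip rack [-40.3  35.8 175.4] F [0.1 0.5 0.1] open 0.21
share [0.783, -0.057, -0.377] rot [-0.0, -0.0, -0.0]
sleeve_thick_mid 0.93 [ 3.730e+01 -1.686e+02  1.000e-01]
sleeve_middle_mid 0.55 [ 4.280e+01 -1.322e+02  1.000e-01]
```

arm_command(translation=[[0.37,0,-0.19],[0.75,0,-0.38],[0.75,0,-0.38],[0.75,0.45,-0.38],[0.75,0.98,-0.38]], rotation=[[0,0,0],[0,0,0],[0,0,0],[0,0,0],[0,0,0]], grip=[0.58,0.58,0.58,0.58,0.58])

```text
time_s: 28.7
position: [0.4638, 0.0244, 0.12]
tcp_rot: [[-0.991, 0.008, 0.133], [-0.133, -0.002, -0.991], [-0.008, -1.0, 0.003]]
force: [0.3, 0.2, 0.9]
opening: 0.21
```

arm_command(translation=[[0,0,0],[-0.07,0,0],[-0.14,0,0],[-0.2,0,0],[-0.25,0,0]], rotation=[[0,0,0],[0,0,0],[0,0,0],[0,0,0],[0,0,0]], grip=[0.58,0.58,0.58,0.58,0.58])

```text
time_s: 29.2
position: [0.4827, 0.0274, 0.1207]
tcp_rot: [[-0.991, 0.004, 0.133], [-0.133, -0.001, -0.991], [-0.004, -1.0, 0.001]]
force: [0.3, -0.1, 0.2]
opening: 0.211
```

```bash
python3 - <<'E'
from h import *
p=np.load("p.npy");here(p)
C=cam("wrist")
for q in models.recognise("wrist","sleeve_thin")[:2]:
    e=np.array(q["extent"])*[512,384,512,384]; print(round(q["conf"],2),e.round(0))
print(proj(C,W(p,(-53,66,155))),proj(C,W(p,(-53,82,155))),proj(C,W(p,(-53,50,155))))
E
```

```text
t 29.2 tip rack [-78.4  65.9  98.7] F [ 0.3 -0.1  0.2] open 0.21
0.65 [210. 156. 300. 241.]
[255.62953708 231.59820712] [212.22730208 231.58115004] [299.01765117 231.61525866]
```

arm_command(translation=[[-0.04,0,0],[-0.08,0,0],[-0.12,0,0],[-0.16,0,0],[-0.2,0,0]], rotation=[[0,0,0],[0,0,0],[0,0,0],[0,0,0],[0,0,0]], grip=[0.58,0.58,0.58,0.58,0.58])

```text
time_s: 29.8
position: [0.4967, 0.0297, 0.1188]
tcp_rot: [[-0.991, -0.0, 0.132], [-0.132, 0.0, -0.991], [0.0, -1.0, -0.0]]
force: [0.1, 0.8, 0.2]
opening: 0.21
```

arm_command(translation=[[-0.04,0,0],[-0.08,0,0],[-0.12,0,0],[-0.15,0,0],[-0.15,0,0]], rotation=[[0,0,0],[0,0,0],[0,0,0],[0,0,0],[0,0,0]], grip=[0.58,0.58,0.58,0.58,0.58])

```text
time_s: 30.3
position: [0.509, 0.0312, 0.119]
tcp_rot: [[-0.991, 0.001, 0.132], [-0.132, -0.0, -0.991], [-0.001, -1.0, 0.0]]
force: [0.4, 0.3, -0.4]
opening: 0.206
```

```bash
python3 - <<'E'
from h import *
p=np.load("p.npy");here(p)
C=cam("side")
for q in models.recognise("side","sleeve_thin")[:2]:
    e=np.array(q["extent"])*[512,384,512,384]; print(round(q["conf"],2),e.round(0))
print([proj(C,W(p,X)).round(0).tolist() for X in [(-27,82,75),(-27,66,155),(-11,66,115),(-43,66,115)]])
E
```

```text
t 30.3 tip rack [-51.8  66.2  97. ] F [ 0.4  0.3 -0.4] open 0.21
0.61 [289. 207. 300. 230.]
0.3 [257. 167. 289. 177.]
[[293.0, 227.0], [294.0, 194.0], [287.0, 208.0], [300.0, 209.0]]
```

arm_command(translation=[[-0.03,0,0],[0.01,0,0],[0.02,-0.2,0],[0.02,-0.46,0],[-0.03,-0.46,0]], rotation=[[0,0,0],[0,0,0],[0,0,0],[0,0,0],[0,0,0]], grip=[0.58,0.58,0.58,0.58,0.58])

```text
time_s: 30.9
position: [0.5118, 0.0314, 0.1577]
tcp_rot: [[-0.991, 0.004, 0.132], [-0.132, -0.001, -0.991], [-0.004, -1.0, 0.001]]
force: [0.1, -0.1, 1.4]
opening: 0.211
```

arm_command(translation=[[-0.05,0,0],[-0.1,0,0],[-0.15,0,0],[-0.2,0,0],[-0.25,0,0]], rotation=[[0,0,0],[0,0,0],[0,0,0],[0,0,0],[0,0,0]], grip=[0.58,0.58,0.58,0.58,0.58])

```text
time_s: 31.4
position: [0.5309, 0.0343, 0.1552]
tcp_rot: [[-0.991, -0.001, 0.132], [-0.132, 0.0, -0.991], [0.001, -1.0, -0.0]]
force: [-0.4, -0.2, 0.1]
opening: 0.208
```

arm_command(translation=[[-0.05,0,0],[-0.1,0,0],[-0.15,0,0],[-0.2,0,0],[-0.2,0,0]], rotation=[[0,0,0],[0,0,0],[0,0,0],[0,0,0],[0,0,0]], grip=[0.58,0.58,0.58,0.58,0.58])

```text
time_s: 31.9
position: [0.5473, 0.0363, 0.1558]
tcp_rot: [[-0.991, 0.001, 0.132], [-0.132, -0.0, -0.991], [-0.001, -1.0, 0.0]]
force: [0.5, 0.1, -0.1]
opening: 0.212
```

arm_command(translation=[[0.1,0,0],[0.3,0,0],[0.65,0,0],[0.65,0,0]], rotation=[[0,0,0],[0,0,0],[0,0,0],[0,0,0]], grip=[0.58,0.58,0.58,0.58])

```text
time_s: 32.3
position: [0.4892, 0.0299, 0.1552]
tcp_rot: [[-0.991, -0.008, 0.132], [-0.132, 0.001, -0.991], [0.008, -1.0, -0.002]]
force: [0.5, 0.1, -0.3]
opening: 0.209
```

```bash
python3 - <<'E'
from h import *
p=np.load("p.npy");here(p);go(p,(-60,66,92),'y')
C=cam("wrist");S=cam("side")
cv2.imwrite("pics/w11.png",np.vstack([C[0][:240],cv2.resize(S[0][120:270,190:400],(512,360),interpolation=cv2.INTER_CUBIC)]))
print(proj(C,W(p,(-30,66,90))).round(0))
E
```

```text
t 32.3 tip rack [-71.5  67.5 133.2] F [ 0.5  0.1 -0.3] open 0.21
share [-0.148, 0.513, 0.02] rot [0.002, -0.001, 0.007]
[259. 152.]
```

View pics/w11.png

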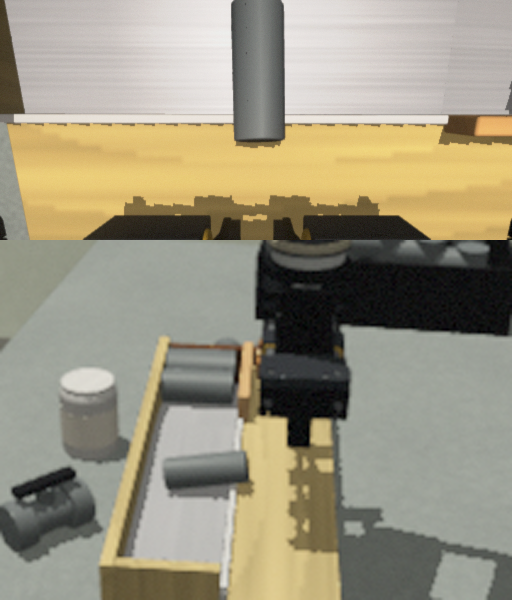

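arm_command(translation=[[0,0.25,0],[-0.05,0.5,0],[-0.15,0.56,0],[-0.25,0.56,0],[-0.32,0.56,0]], rotation=[[0,0,0],[0,0,0],[0,0,0],[0,0,0],[0,0,0]], grip=[0.58,0.58,0.58,0.58,0.58])

```text
time_s: 32.9
position: [0.5226, 0.0327, 0.1115]
tcp_rot: [[-0.991, 0.003, 0.132], [-0.132, -0.0, -0.991], [-0.003, -1.0, 0.001]]
force: [-0.7, -0.4, -0.2]
opening: 0.208
```

arm_command(translation=[[-0.05,0,0],[-0.1,0,0],[-0.15,0,0],[-0.2,0,0],[-0.24,0,0]], rotation=[[0,0,0],[0,0,0],[0,0,0],[0,0,0],[0,0,0]], grip=[0.58,0.58,0.58,0.58,0.58])

```text
time_s: 33.4
position: [0.5397, 0.0354, 0.1111]
tcp_rot: [[-0.991, 0.0, 0.132], [-0.132, -0.0, -0.991], [-0.0, -1.0, 0.0]]
force: [-0.6, 0.7, -0.2]
opening: 0.208
```

arm_command(translation=[[-0.05,0,0],[-0.1,0,0],[-0.14,0,0],[-0.18,0,0],[-0.2,0,0]], rotation=[[0,0,0],[0,0,0],[0,0,0],[0,0,0],[0,0,0]], grip=[0.58,0.58,0.58,0.58,0.58])

```text
time_s: 33.9
position: [0.5513, 0.0374, 0.1103]
tcp_rot: [[-0.991, -0.01, 0.133], [-0.133, -0.0, -0.991], [0.01, -1.0, -0.001]]
force: [-8.3, -3.1, 4.1]
opening: 0.208
```

```bash
python3 - <<'E'
from h import *
p=np.load("p.npy");here(p)
E
```

```text
t 33.9 tip rack [-9.1 66.7 88.3] F [-8.3 -3.1  4.1] open 0.21
```

Same end contact as before; back off and check it lies flat.

arm_command(translation=[[0.1,0,0],[0.25,-0.2,0],[0.4,-0.7,0],[0.4,-1,0],[0.4,-1,0]], rotation=[[0,0,0],[0,0,0],[0,0,0],[0,0,0],[0,0,0]], grip=[0.31,0.31,0.31,0.31,0.31])

```text
time_s: 34.4
position: [0.5262, 0.0329, 0.1944]
tcp_rot: [[-0.991, 0.009, 0.132], [-0.132, -0.001, -0.991], [-0.009, -1.0, 0.002]]
force: [0.4, 0.0, 1.0]
opening: 0.348
```

```bash
python3 - <<'E'
from h import *
p=np.load("p.npy");here(p)
C=cam("wrist")
for q in models.recognise("wrist","sleeve_thin")[:2]:
    e=np.array(q["extent"])*[512,384,512,384]; print(round(q["conf"],2),e.round(0))
for X in [(3,50,87),(3,82,87),(3,66,103),(83,50,87),(83,82,87),(83,66,103),(-11,66,81)]: print(X,proj(C,W(p,X)).round(0))
g=cv2.cvtColor(C[0],cv2.COLOR_BGR2GRAY)
for r in (60,80,100,120,140,150):
    d=np.where(g[r,150:400]<125)[0]+150; print(r,d.min(),d.max(),len(d))
E
```

```text
t 34.4 tip rack [-34.5  65.6 172.4] F [0.4 0.  1. ] open 0.35
0.62 [232.  42. 277. 154.]
(3, 50, 87) [275. 152.]
(3, 82, 87) [235. 152.]
(3, 66, 103) [255. 155.]
(83, 50, 87) [277.  44.]
(83, 82, 87) [234.  44.]
(83, 66, 103) [255.  39.]
(-11, 66, 81) [255. 168.]
60 153 388 66
80 235 276 29
100 235 275 30
120 235 275 30
140 235 275 30
150 236 275 30
```

arm_command(translation=[[-0.2,0,-0.1],[-0.5,0,-0.3],[-0.8,0,-0.48],[-0.95,0,-0.5],[-0.95,0,-0.5]], rotation=[[0,-0.14,0],[0,-0.28,0],[0,-0.42,0],[0,-0.56,0],[0,-0.7,0]], grip=[0.2,0.2,0.2,0.2,0.2])

```text
time_s: 35.0
position: [0.5949, 0.0838, 0.1889]
tcp_rot: [[-0.643, -0.001, 0.766], [-0.766, 0.0, -0.643], [0.0, -1.0, -0.001]]
force: [-0.2, -0.7, 0.4]
opening: 0.394
```

arm_command(translation=[[0,0,0],[0,0,0],[0,0,0],[0,0,0],[0,0,0]], rotation=[[0,-0.14,0],[0,-0.28,0],[0,-0.42,0],[0,-0.56,0],[0,-0.7,0]], grip=[0.2,0.2,0.2,0.2,0.2])

```text
time_s: 35.5
position: [0.5928, 0.083, 0.1887]
tcp_rot: [[0.034, -0.003, 0.999], [-0.999, 0.0, 0.034], [-0.0, -1.0, -0.003]]
force: [-0.4, -0.0, 0.1]
opening: 0.404
```

arm_command(translation=[[0,0,0],[0,0,0]], rotation=[[0,-0.1,0],[0,-0.1,0]], grip=[0.2,0.2])

```text
time_s: 35.7
position: [0.5928, 0.083, 0.1889]
tcp_rot: [[0.132, -0.003, 0.991], [-0.991, 0.0, 0.132], [-0.001, -1.0, -0.003]]
force: [-0.3, 1.1, -0.5]
opening: 0.401
```

```bash
python3 - <<'E'
from h import *
p=np.load("p.npy");s=here(p);go(p,(39,106,85),'x')
E
```

```text
t 35.7 tip rack [ 38.2 106.4 166.9] F [-0.3  1.1 -0.5] open 0.4
share [0.005, 1.024, 0.013] rot [0.003, -0.001, -0.001]
```

arm_command(translation=[[0,0.5,0],[0,1,0.01],[0,1,0.01],[0.04,1,0.01],[0.1,1,0.01]], rotation=[[0,0,0],[0,0,0],[0,0,0],[0,0,0],[0,0,0]], grip=[0.2,0.2,0.2,0.2,0.2])

```text
time_s: 36.2
position: [0.5967, 0.075, 0.1124]
tcp_rot: [[0.132, 0.003, 0.991], [-0.991, -0.0, 0.132], [0.001, -1.0, 0.003]]
force: [0.1, -0.6, 0.5]
opening: 0.403
```

arm_command(translation=[[0.06,0,0],[0.13,0,0],[0.21,0,0],[0.3,0,0],[0.39,0,0]], rotation=[[0,0,0],[0,0,0],[0,0,0],[0,0,0],[0,0,0]], grip=[0.2,0.2,0.2,0.2,0.2])

```text
time_s: 36.7
position: [0.5998, 0.0434, 0.1113]
tcp_rot: [[0.132, 0.001, 0.991], [-0.991, -0.0, 0.132], [0.0, -1.0, 0.001]]
force: [-0.2, -0.1, 0.0]
opening: 0.398
```

arm_command(translation=[[0.09,0,0],[0.18,0,0],[0.27,0,0],[0.36,0,0],[0.45,0,0]], rotation=[[0,0,0],[0,0,0],[0,0,0],[0,0,0],[0,0,0]], grip=[0.2,0.2,0.2,0.2,0.2])

```text
time_s: 37.2
position: [0.6044, 0.0079, 0.1109]
tcp_rot: [[0.132, -0.0, 0.991], [-0.991, 0.0, 0.132], [-0.0, -1.0, -0.0]]
force: [-0.7, 0.3, 0.1]
opening: 0.397
```

arm_command(translation=[[0.09,0,0],[0.18,0,0],[0.27,0,0],[0.36,0,0],[0.45,0,0]], rotation=[[0,0,0],[0,0,0],[0,0,0],[0,0,0],[0,0,0]], grip=[0.2,0.2,0.2,0.2,0.2])

```text
time_s: 37.7
position: [0.6091, -0.0278, 0.1109]
tcp_rot: [[0.132, -0.0, 0.991], [-0.991, 0.0, 0.132], [-0.0, -1.0, -0.0]]
force: [-0.8, -0.1, 0.5]
opening: 0.401
```

arm_command(translation=[[0.09,0,0],[0.18,0,0],[0.27,0,0],[0.36,0,0],[0.44,0,0]], rotation=[[0,0,0],[0,0,0],[0,0,0],[0,0,0],[0,0,0]], grip=[0.2,0.2,0.2,0.2,0.2])

```text
time_s: 38.2
position: [0.6139, -0.0628, 0.1109]
tcp_rot: [[0.132, 0.0, 0.991], [-0.991, -0.0, 0.132], [0.0, -1.0, 0.0]]
force: [-0.6, -0.4, -0.1]
opening: 0.4
```

```bash
python3 - <<'E'
from h import *
p=np.load("p.npy");here(p)
C=cam("side")
for q in models.recognise("side","sleeve_thin")[:2]:
    e=np.array(q["extent"])*[512,384,512,384]; print(round(q["conf"],2),e.round(0),inv(p,onz(C,((e[0]+e[2])/2,(e[1]+e[3])/2),.08)).round(1))
E
```

```text
t 38.2 tip rack [ 39.7 -40.9  88.9] F [-0.6 -0.4 -0.1] open 0.4
0.56 [252. 181. 283. 199.] [ 45.9 -80.4   0.1]
0.44 [227. 162. 329. 302.] [5.700e+00 1.135e+02 1.000e-01]
```

Rolling. Retreat clear and take the final look.

arm_command(translation=[[0,-0.5,0],[0,-1,0],[-0.4,-1,-0.4],[-0.8,-1,-0.8],[-0.9,-1,-1]], rotation=[[0,0,0],[0,0,0],[0,0,0],[0,0,0],[0,0,0]], grip=[0.2,0.2,0.2,0.2,0.2])

```text
time_s: 38.8
position: [0.5205, 0.0016, 0.191]
tcp_rot: [[0.134, -0.004, 0.991], [-0.991, 0.002, 0.134], [-0.002, -1.0, -0.004]]
force: [0.0, -0.2, 0.2]
opening: 0.4
```

arm_command(translation=[[-0.4,0,-0.4],[-0.8,0,-0.8],[-1,0,-1],[-1,0,-1],[-1,0,-1]], rotation=[[0,0,0],[0,0,0],[0,0,0],[0,0,0],[0,0,0]], grip=[0.2,0.2,0.2,0.2,0.2])

```text
time_s: 39.3
position: [0.4358, 0.0676, 0.1914]
tcp_rot: [[0.133, 0.002, 0.991], [-0.991, -0.0, 0.133], [0.001, -1.0, 0.002]]
force: [1.1, -0.7, 0.9]
opening: 0.399
```

```bash
python3 - <<'E'
from h import *
p=np.load("p.npy");here(p)
C=cam("top");S=cam("side")
a=cv2.resize(C[0][140:280,110:410],(800,373),interpolation=cv2.INTER_CUBIC);b=cv2.resize(S[0][150:220,190:440],(800,224),interpolation=cv2.INTER_CUBIC)
cv2.imwrite("pics/final.png",np.vstack([a,b]))
for n in ("sleeve_thick_mid","sleeve_middle_mid","sleeve_thin_mid"):
  for q in models.spot_point("top",n)[:2]: print(n,round(q["conf"],2),inv(p,onz(C,np.array(q["point"])*[512,384],.08)).round(1))
E
```

```text
t 39.3 tip rack [-119.5  111.9  169.4] F [ 1.1 -0.7  0.9] open 0.4
sleeve_thick_mid 0.83 [ 4.280e+01 -1.759e+02  1.000e-01]
sleeve_thick_mid 0.56 [-5.2 70.6  0.1]
sleeve_middle_mid 0.95 [ 4.78e+01 -1.29e+02  1.00e-01]
sleeve_middle_mid 0.49 [1.675e+02 5.790e+01 1.000e-01]
sleeve_thin_mid 0.61 [ 43.6 -85.    0.1]
```

View pics/final.png

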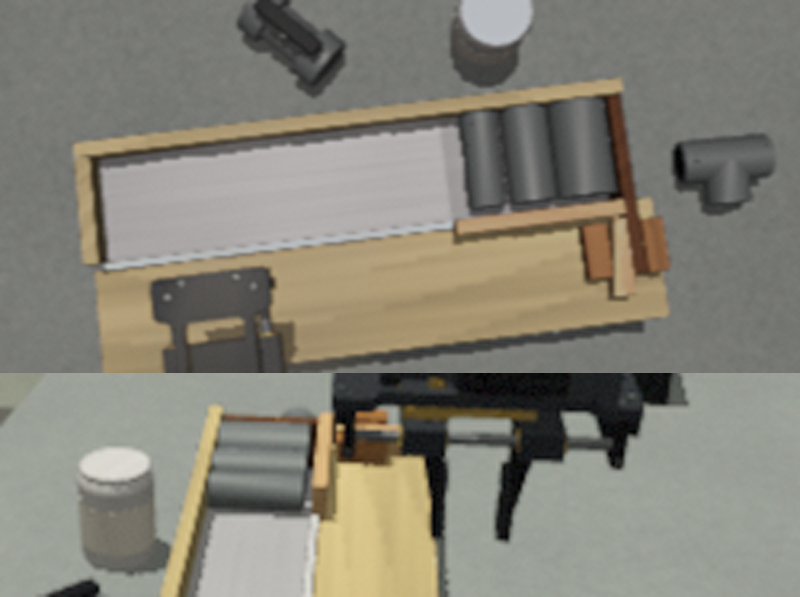

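The final picture shows thick, middle and thin lying side by side against the stop (crop columns 585, 527, 483). The wedge is home, and the valve, tee and tin stand where they were.

```bash
python3 -c "
from rig import bot
print(bot.hand_in(), bot.read_state()['time_s'])"
```

```text
the job is handed in; nothing more can be done
the job is handed in; nothing more can be done
```

I pushed the wedge home, loaded the three sleeves in the order asked, and handed the job in at about 40 s of the 72 s allowed.

- **Wedge:** it slid at about 7 N for roughly 16 mm, then bound. The last 3.2 mm commanded moved it only 0.4 mm, and the push along the rack rose to about 15 N, so I backed off.
- **Sleeves:** I slid each one to the lip, tipped it over, pushed it in square and rolled it over the brow, in the order thick, middle, thin. The highest push force I read on a sleeve was about 9 N, when it met the far wall.
- **Last checks:** the final top and side pictures show thick at the stop, then middle, then thin, lying flat and touching. The network put their centres at about y -176, -129 and -85 mm in the rack frame, which fits sleeves in contact. The valve, tee and tin have not moved, and the gripper was clear of everything.
- **Missed and false detections:** the networks sometimes failed to find a sleeve the arm was hiding. They also gave a few lower-confidence false hits, including two in the last check, which I set aside after comparing them with the pictures. No check failed.

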